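Tip the tea carton onto its back in the hotel welcome tray

ROBOT

A 6-joint arm with a two-finger parallel gripper is mounted at the origin on the work surface. World frame = base frame: x ahead of the robot, y to its left, z up, the work surface at z = 0. Lengths are in m, angles in rad, forces in N, time in s.
With the tool pointing down it reaches from about 0.3 to 0.775 m from the base axis. Payload 14.6 kg.
Tool frame: the origin (TCP) lies on the mounting face of the last link; the fingertips stand 173 mm ahead of it and the grasp point (between the pads) lies 155 mm ahead of it; z points along the fingers, y is the line along which they close (so a half turn about z gives the same grasp; the last joint's range is limited). The gripper opens to 85 mm and grips with 20 to 120 N. Pads are 22 mm wide; open, the fingers measure 114 mm over their backs; the gripper's body (76 mm by 85 mm) begins 54 mm behind the grasp point. The pads swing forward as they close: fully open they stand 13 mm farther back than shut.
Start: joints at [1.065, 0.3, 1.521, -0, 1.321, -0.067], TCP at [0.234, 0.498, 0.405] pointing down, gripper open.
Joint ranges: [-3.03, 3.03], [-0.79, 2.21], [0.23, 2.52], [-1.04, 4.18], [0, 3.07], [-2.55, 2.55]. Speed limits (rad/s): [2.22, 2.22, 2.57, 3.14, 3.14, 3.14].

INTERFACE

Orientations are given as a unit quaternion [w, x, y, z].
In Python, from plant import * gives the robot as it stands.
- The arm moves only by the tool servo_tool, never from a script. Its argument "increments" is a list that holds one entry, the list of rows, each a list of 4 numbers: the shift along the tool's x, y, z in m, then the turn about the tool's z in rad. A call has exactly 8 rows; each row shifts and turns the commanded pose from where the row before left it, along the tool's axes as they then stand; what a row does not reach is not made up. A row lasts 1/12 s, in which the tool goes at most 41.7 mm and 7.16 degrees, less where a joint would pass 70% of its speed; a pose out of reach is approached as far as the arm can. A call is refused whole if a number of a shift passes 0.0417 or a number of a turn 0.125, either way. A call with a gripper value outside its range is refused whole. "hand" is the opening, from 0 (shut) to 1 (fully open), set as the call begins (left out, the last holds). The fingers move at their own pace and stop on an object; "grip_force" is the grip in N (left out, the last holds). Time passes only in rows, so rows that do not move let the fingers close, or fill a call up. It gives the time, the measured TCP pose, the force, the opening and the grip force at its end, in the units of the state.
- state(): the state, without advancing time (a new reading comes with each control period).
- camera(name): name is "scene" or "top" or "wrist"; returns the picture (420x560x3 uint8, red, green, blue); there is no depth.
- calibration(name): a dict with "fov_y" (degrees; the focal length in pixels is half the picture's height over the tangent of half this angle, whatever the lens; pixels are square), "cx", "cy" (the principal point, pixels), "k1" (the pictures are not rectified: a ray, as slopes to the right and down, at radius r is drawn at 1 + k1 r^2 times it, then the intrinsics apply), "extrinsics" (4x4, takes a point from world to camera coordinates). Camera axes: x right, y up, looking along -z (the intrinsics and any distortion apply to the point x, -y, -z); pixel columns grow to the right and rows downward; lengths in m; the calibration is good to about 2 mm. A picture is of the moment at which its call begins: read the wrist's pose just before it. calibration takes no time and is no camera call; for the wrist camera it gives the pose at the moment of the call.
- close_job(): hands the job in; it is judged then, once.
The state is a dict: "clock": time; "qpos": joint angles; "dq": joint speeds; "joint_efforts": joint torques, N m; "position": TCP position; "orientation": TCP orientation; "wrist_force": force on the tool from outside, world axes, zero at the start; "wrist_torque": the same for the moment, N m; "width": finger opening in m; "grip_force": force on a finger pad.
Only numpy, scipy, OpenCV 4.12 (cv2) and the standard library are available. Lean on these libraries where they do the work, as an engineer would, in place of code of your own. Each camera call takes 0.05 s, during which the arm holds its last target. There are 200 camera calls.

TASK

Tip the standing tea carton over backwards with a push of the fingertips so that it lies on its back inside the stitched panel of the tray, window up, and then push it along the panel until its top end is right up against the tray's far rim. Only push it, never pick it up, and leave the sachet caddy, the paper cup and the glass where they are.

Things in the scene. Friction and masses are not known exactly. Their poses are not given: they have to be found in the camera images.
- carton: Ivory tea carton, a full rigid block (90 to 180 g) standing on end on the tray floor: 46 deep (x), 84 wide (y), 140 tall (z). Origin: centre of its foot end; +z to its top end; -x out of the front face (dark arched window in the upper half), towards the robot; +x out of the plain back, towards the far rim. Pushed high it tips backwards and goes over past 18 degrees; pushed low down it may slide.
- carton_heel (a point): Middle of the carton's lower back edge, the edge it tips about (46/2 behind its origin). On the tray floor while the carton stands and once it lies on its back.
- carton_crown (a point): Middle of the carton's upper back edge, 140 straight above the heel while it stands. Once the carton lies on its back this point is on the tray floor at the end that must meet the far rim.
- panel_rim (a point): On the tray floor (6 above the counter), middle of the panel's far edge, at the inner face of the far rim. +x out through the rim, away from the robot; +y along the rim. The panel: grey leatherette, cream stitching, flush, 205 long (to -x), 120 wide; in one of three places along the rim, 150 apart. The carton stands over its near part, heel 160 to 188 from the rim, up to 5 degrees askew.
- tray: Black leatherette welcome tray, fixed to the counter, 300 (x) x 480 (y) outside. Origin: centre of its underside; +x towards the far rim. Floor 6 thick; rim 10 thick, its top 18 above the counter.
- caddy: Bystander: open black leatherette caddy with upright sachets, 82 (x) x 115 (y), 92 tall at most, standing in the tray in one of the other two places. Origin: centre of its underside.
- cup: Bystander: lidded white paper cup, 81 across, 105 tall, standing in the tray in the remaining place. Origin: centre of its underside.
- tumbler: Bystander: glass tumbler standing upside down, 72 across, 95 tall, in a small black tray (240 x 200, 30 tall) to the right of the welcome tray. Origin: centre of its underside.
Not all that is in view belongs to the job. What is shaped like the carton but purple or red is not meant.

How it is judged:
By the outcome, as a careful person would: the job done as asked, in the order asked, and still so for the second after the job is handed in, with the robot touching nothing.
It also fails if it takes over 40 s, if anything falls off the work surface, if the arm or the gripper's body presses on something with over 40 N, if the wrist force passes 120 N, or if a joint passes its speed limit or range.

## Working session

There is one attempt and no reset: what is moved stays moved. The work goes in short steps, Python scripts to look and compute and a tool call to move; the robot and the scene stay as the last step left them, time stands still between calls to the robot, and variables do not carry over. Pictures are saved under pics/ and viewed, at most 10 in all, crops included, and the job is handed in when it is done.

Besides the shell and the picture viewer there is one more tool, called after "Call:" as name([rows], argument=value, ...), one row to a line, values as JSON. servo_tool: Moves the arm, as the interface text tells. Its arguments: {"type":"object","properties":{"increments":{"type":"array","items":{"type":"array","items":{"type":"array","items":{"type":"number"}}}},"hand":{"type":"number"},"grip_force":{"type":"number"}},"required":["increments"]}

```bash
mkdir -p pics
cat > h.py <<'E'
import numpy as np, cv2
from plant import *
def ray(c,u,v):
    f=210/np.tan(np.radians(c["fov_y"])/2)
    xd,yd=(u-c["cx"])/f,(v-c["cy"])/f
    x,y=xd,yd
    for _ in range(30):
        s=1+c["k1"]*(x*x+y*y); x,y=xd/s,yd/s
    E=np.array(c["extrinsics"]); R=E[:3,:3]
    return -R.T@E[:3,3], R.T@np.array([x,-y,-1])
def onz(c,u,v,z):
    o,d=ray(c,u,v); return o+d*(z-o[2])/d[2]
E
python3 - <<'E'
from h import *
a=camera("scene");b=camera("top")
cv2.imwrite("pics/s0.png",a[:,:,::-1]);cv2.imwrite("pics/t0.png",b[:,:,::-1])
s=state();print(s["clock"],s["position"],s["orientation"],s["width"])
for n in("scene","top"):
    c=calibration(n);print(c["fov_y"],c["cx"],c["cy"],c["k1"],np.round(ray(c,280,210),3))
E
```

```text
0.1 [0.23366032 0.49785657 0.40418938] [-1.43686108e-04  2.17672581e-01  9.76021712e-01 -4.94605956e-04] 0.08549184390548001
43.69173024949951 274.1767737609162 207.0778203065532 0.013786570814321894 [[ 1.327  0.328  1.124]
 [-0.569 -0.304 -0.764]]
55.16799416830175 280.9399849334627 200.27874021540282 -0.06759634033961809 [[ 0.517 -0.053  1.164]
 [ 0.043 -0.026 -0.999]]
```

View pics/s0.png

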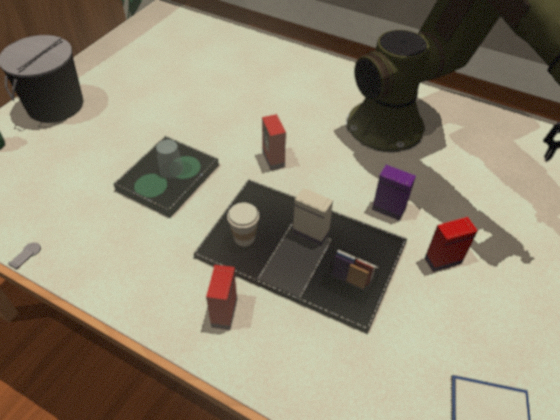

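View pics/t0.png

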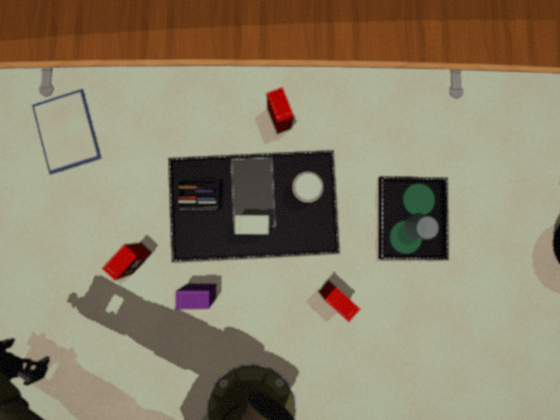

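The ivory carton is at scene (313,215) and top (252,224), over the grey panel in the middle place. The others shaped like it are purple (395,192) and red (450,243), (274,142), (222,297) in scene, so they are excluded. The caddy is at top (198,195), the cup at (307,187) and the tumbler at (427,228). Next I'll measure, and enlarge a crop to confirm.

Run:
```python
from h import *
b=cv2.imread("pics/t0.png");c=calibration("top")
cv2.imwrite("pics/crop.png",cv2.resize(b[145:270,160:345],None,fx=4,fy=4,interpolation=cv2.INTER_CUBIC))
hsv=cv2.cvtColor(b,cv2.COLOR_BGR2HSV)
# tray: dark
def blob(m,x0,x1,y0,y1):
    k=np.zeros_like(m);k[y0:y1,x0:x1]=m[y0:y1,x0:x1]
    cs=cv2.findContours(k,cv2.RETR_EXTERNAL,cv2.CHAIN_APPROX_NONE)[0];return max(cs,key=cv2.contourArea)
def rect(name,cn,z):
    p=np.array([onz(c,u,v,z)[:2] for u,v in cn[:,0,:]],np.float32)
    r=cv2.minAreaRect(p*1000);print(name,cv2.boundingRect(cn),np.round(r[0],1),np.round(r[1],1),round(r[2],1))
    print(np.round(cv2.boxPoints(r),0).tolist())
g=hsv[:,:,2]
print(g[180,245:262],g[224,245:262:4],g[240,200:216:4],g[240,300],b[180,250],b[224,250])
rect("carton",blob((g>130).astype(np.uint8),225,280,205,245),.146)
rect("tray",blob((g<115).astype(np.uint8),160,350,140,270),.018)
rect("panel",blob(((g>50)&(g<115)).astype(np.uint8),222,283,156,216),.006)
rect("cup",blob((g>130).astype(np.uint8),285,328,165,210),.11)
rect("caddy",blob((g>40).astype(np.uint8),174,222,178,212),.09)
```

```text
[69 68 72 72 68 69 72 70 71 68 71 68 68 67 73 71 70] [183 180 182 182 182] [36 28 33 37] 30 [62 64 69] [158 182 173]
carton (235, 215, 34, 19) [524.9  -7.2] [83.4 45.4] 89.9
[[502.0, -49.0], [548.0, -49.0], [548.0, 34.0], [502.0, 34.0]]
tray (168, 150, 172, 112) [580.1  -5.9] [298.8 478.1] 2.9
[[419.0, 225.0], [443.0, -252.0], [742.0, -237.0], [717.0, 240.0]]
panel (230, 157, 46, 59) [635.1  -3.2] [170.7 126.2] 2.7
[[547.0, 56.0], [553.0, -70.0], [723.0, -62.0], [717.0, 64.0]]
cup (294, 173, 28, 29) [ 622.7 -153.1] [71.6 74.4] 89.8
[[585.0, -189.0], [660.0, -189.0], [660.0, -117.0], [586.0, -117.0]]
caddy (177, 195, 40, 10) [590.8 142. ] [104.4  23.2] 87.4
[[577.0, 90.0], [600.0, 89.0], [605.0, 194.0], [582.0, 195.0]]
```

View pics/crop.png

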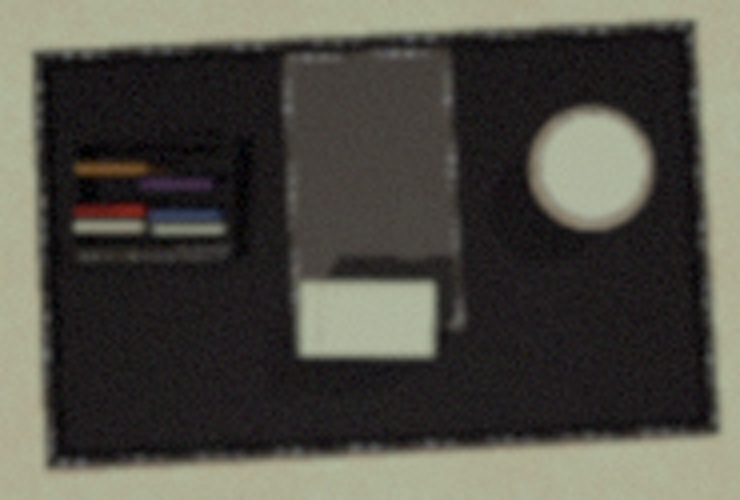

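The crop confirms it: the ivory carton is centred on the grey panel (crop 367,318), and the window is on the face towards the robot. The tray's yaw is about 2.9°. The carton's top is at (0.525, -0.007), its heel at x≈0.548, and the rim point at about (0.720, 0.001). That puts the heel 172 mm from the rim, which fits the stated 160–188. I'm approaching with the fingers half open.

Call:
servo_tool([
  [[0, 0, 0, -0.11], [0, 0, 0, -0.11], [0, 0, 0, -0.11], [0, 0, 0, -0.11], [-0.015, -0.036, 0, 0], [-0.015, -0.036, 0, 0], [-0.015, -0.036, 0, 0], [-0.015, -0.036, 0, 0]],
], hand=0.5)

```text
clock: 0.77
position: [0.294, 0.3524, 0.4043]
orientation: [-0.0, -0.001, 1.0, -0.0]
wrist_force: [1.4, 0.6, 0.7]
width: 0.0427
grip_force: 0.0
```

Call:
servo_tool([
  [[-0.015, -0.036, 0, 0], [-0.015, -0.036, 0, 0], [-0.015, -0.036, 0, 0], [-0.015, -0.036, 0, 0], [-0.015, -0.036, 0, 0], [-0.015, -0.036, 0, 0], [-0.015, -0.036, 0, 0], [-0.015, -0.036, 0, 0]],
])

```text
clock: 1.43
position: [0.4143, 0.0641, 0.4047]
orientation: [0.0, -0.001, 1.0, 0.0]
wrist_force: [0.7, 1.5, -0.3]
width: 0.0424
grip_force: 0.0
```

Call:
servo_tool([
  [[-0.01, -0.036, 0, 0], [-0.01, -0.035, 0, 0], [-0.01, 0, 0.023, 0], [0, 0, 0.023, 0], [0, 0, 0.023, 0], [0, 0, 0.023, 0], [0, 0, 0.022, 0], [0, 0, 0, 0]],
])

```text
clock: 2.1
position: [0.4434, -0.0048, 0.2871]
orientation: [-0.003, -0.001, 1.0, 0.0]
wrist_force: [0.0, -1.0, -0.1]
width: 0.0427
grip_force: 0.0
```

Run:
```python
from h import *
s=state();print(np.round(s["position"],4),s["clock"])
a=camera("scene");w=camera("wrist")
cv2.imwrite("pics/sw.png",np.vstack([cv2.resize(a[140:300,220:420],(600,480)),])[:,:,::-1])
```

```text
[ 0.4434 -0.0048  0.2871] 2.1
```

View pics/sw.png

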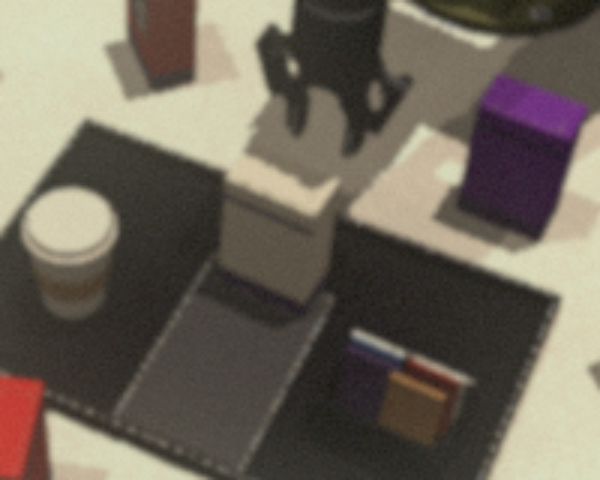

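The fingertips (picture 295–350, 140) are behind the carton at the right height, clear of everything. Now the tipping push.

Call:
servo_tool([
  [[-0.012, -0.001, 0, 0], [-0.012, -0.001, 0, 0], [-0.012, 0, 0, 0], [-0.008, 0, 0, 0], [-0.007, 0, 0, 0], [-0.007, 0, 0, 0], [-0.007, 0, 0, 0], [-0.007, 0, 0, 0]],
])

```text
clock: 2.87
position: [0.5168, -0.0067, 0.291]
orientation: [0.0, -0.001, 1.0, -0.0]
wrist_force: [-0.4, -0.5, 0.6]
width: 0.0424
grip_force: 0.0
```

Run:
```python
from h import *
s=state();print(np.round(s["position"],4),s["clock"],s["wrist_force"])
a=camera("scene");b=camera("top")
cv2.imwrite("pics/p1.png",np.hstack([cv2.resize(a[140:300,220:420],(400,320)),cv2.resize(b[140:268,170:330],(400,320))])[:,:,::-1])
```

```text
[ 0.5168 -0.0067  0.291 ] 2.8667 [-0.40728502 -0.45364156  0.64281671]
```

View pics/p1.png

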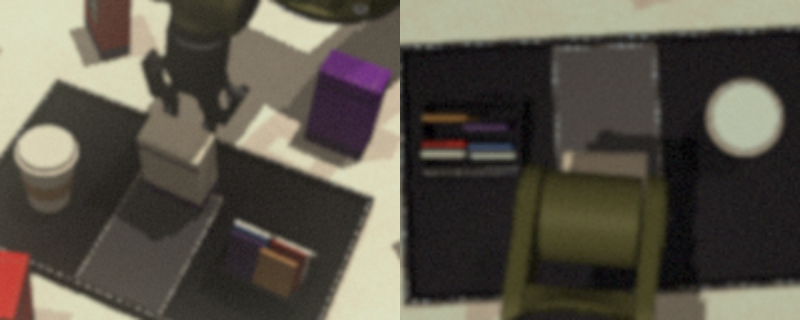

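The carton is leaning back and its heel edge (about 180,190) hasn't moved, so it's tipping and not sliding. Continuing.

Call:
servo_tool([
  [[-0.007, 0, 0, 0], [-0.007, 0, 0, 0], [-0.007, 0, 0, 0], [-0.007, 0, 0, 0], [-0.007, 0, 0, 0], [0, 0, 0, 0], [0, 0, 0, 0], [0, 0, 0, 0]],
])

```text
clock: 3.63
position: [0.5512, -0.0067, 0.2905]
orientation: [-0.0, -0.001, 1.0, 0.0]
wrist_force: [0.3, -0.7, 0.1]
width: 0.0431
grip_force: 0.0
```

Run:
```python
from h import *
s=state();print(np.round(s["position"],4),s["clock"],s["wrist_force"])
a=camera("scene");b=camera("top")
cv2.imwrite("pics/p2.png",np.hstack([cv2.resize(a[140:300,220:420],(400,320)),cv2.resize(b[140:268,170:330],(400,320))])[:,:,::-1])
```

```text
[ 0.5512 -0.0067  0.2905] 3.6333 [ 0.30692101 -0.66527038  0.14434563]
```

View pics/p2.png

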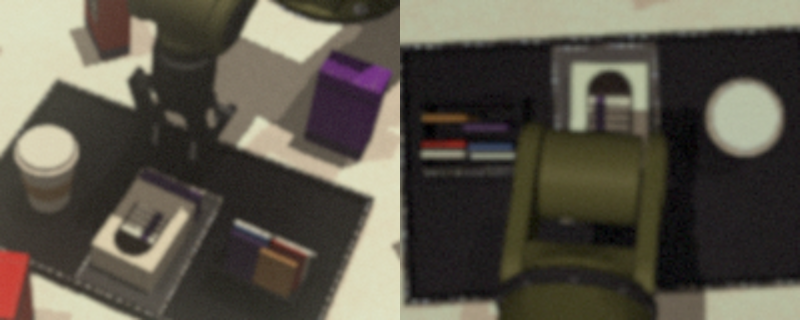

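It lies on its back, window up, within the panel (right-hand view 610,95). I'll back off and measure it.

Call:
servo_tool([
  [[0.02, 0, 0, 0], [0.02, 0, 0, 0], [0.02, 0, 0, 0], [0.02, 0, 0, 0], [0.02, 0, 0, -0.025], [0, 0, 0, -0.025], [0, 0, 0, 0], [0, 0, 0, 0]],
])

```text
clock: 4.4
position: [0.4517, -0.0069, 0.2911]
orientation: [0.001, -0.025, 1.0, -0.0]
wrist_force: [0.5, -0.5, 0.1]
width: 0.0428
grip_force: 0.0
```

```bash
cat > m.py <<'E'
from h import *
import sys
s=state();print(np.round(s["position"],4),s["clock"],np.round(s["wrist_force"],1))
a=camera("scene");b=camera("top");c=calibration("scene");ct=calibration("top")
cv2.imwrite("pics/%s.png"%sys.argv[1],np.hstack([cv2.resize(a[170:300,220:380],(400,325)),cv2.resize(b[140:270,180:340],(400,325))])[:,:,::-1])
for nm,im,cc,(x0,x1,y0,y1),th in(("scene",a,c,(255,325,215,290),120),("top",b,ct,(225,285,150,230),130)):
    g=im.max(2);k=np.zeros_like(g);k[y0:y1,x0:x1]=(g[y0:y1,x0:x1]>th)
    k=cv2.morphologyEx(k,cv2.MORPH_OPEN,np.ones((3,3),np.uint8))
    cs=cv2.findContours(k,cv2.RETR_EXTERNAL,cv2.CHAIN_APPROX_NONE)[0]
    if not cs: continue
    cn=max(cs,key=cv2.contourArea)
    p=np.array([onz(cc,u,v,.052)[:2]*1000 for u,v in cn[:,0,:]],np.float32)
    r=cv2.minAreaRect(p);print(nm,np.round(r[0]),np.round(r[1]),round(r[2],1),np.round(cv2.boxPoints(r)).tolist())
E
python3 m.py q1
```

```text
[ 0.4517 -0.0069  0.2911] 4.4 [ 0.5 -0.5  0.1]
scene [632.  -7.] [ 88. 123.] 89.8 [[570.0, -51.0], [694.0, -51.0], [694.0, 37.0], [571.0, 37.0]]
top [631.  -7.] [117.  83.] 0.0 [[573.0, 35.0], [573.0, -49.0], [690.0, -48.0], [690.0, 35.0]]
```

View pics/q1.png

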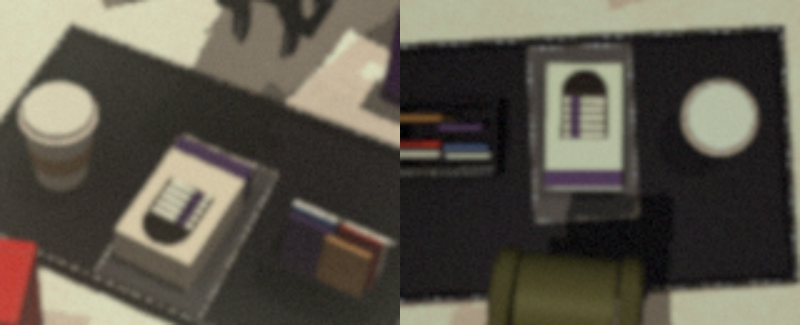

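The carton lies at centre (0.631,-0.007), yaw about 0, foot at x≈0.550 and crown at 0.690. The rim is about 30 mm further on. I'll lower the tips behind the foot, with the tool aligned to the rim.

Call:
servo_tool([
  [[-0.01, -0.0025, 0.016, 0], [-0.01, -0.002, 0.016, 0], [-0.01, 0, 0.017, 0], [-0.01, 0, 0.017, 0], [0, 0, 0.016, 0], [0, 0, 0.016, 0], [0, 0, 0, 0], [0, 0, 0, 0]],
])

```text
clock: 5.17
position: [0.4917, -0.0093, 0.1922]
orientation: [-0.001, -0.025, 1.0, 0.0]
wrist_force: [0.6, 0.4, -0.2]
width: 0.0428
grip_force: 0.0
```

Call:
servo_tool([
  [[-0.008, 0, 0, 0], [-0.008, 0, 0, 0], [-0.008, 0, 0, 0], [-0.006, 0, 0, 0], [-0.005, 0, 0, 0], [-0.005, 0, 0, 0], [-0.005, 0, 0, 0], [-0.005, 0, 0, 0]],
])

```text
clock: 5.83
position: [0.5418, -0.0067, 0.1927]
orientation: [-0.0, -0.026, 1.0, -0.0]
wrist_force: [-1.5, -0.4, 0.2]
width: 0.043
grip_force: 0.7
```

Call:
servo_tool([
  [[-0.004, 0, 0, 0], [-0.004, 0, 0, 0], [-0.004, 0, 0, 0], [-0.003, 0, 0, 0], [-0.003, 0, 0, 0], [-0.002, 0, 0, 0], [0, 0, 0, 0], [0, 0, 0, 0]],
])

```text
clock: 6.5
position: [0.5614, -0.0057, 0.1926]
orientation: [0.0, -0.026, 1.0, 0.0]
wrist_force: [1.1, 0.7, 0.5]
width: 0.0429
grip_force: 0.0
```

Call:
servo_tool([
  [[-0.001, 0, 0, 0], [-0.001, 0, 0, 0], [-0.001, 0, 0, 0], [-0.001, 0, 0, 0], [-0.001, 0, 0, 0], [-0.001, 0, 0, 0], [-0.001, 0, 0, 0], [-0.001, 0, 0, 0]],
])

```text
clock: 7.17
position: [0.5693, -0.0053, 0.1926]
orientation: [-0.0, -0.026, 1.0, 0.0]
wrist_force: [-12.6, -1.0, 10.2]
width: 0.0429
grip_force: 6.8
```

The force rises as the crown meets the rim. Nudge once more to seat it.

Call:
servo_tool([
  [[-0.0005, 0, 0, 0], [-0.0005, 0, 0, 0], [0, 0, 0, 0], [0, 0, 0, 0], [0, 0, 0, 0], [0, 0, 0, 0], [0, 0, 0, 0], [0, 0, 0, 0]],
])

```text
clock: 7.83
position: [0.5697, -0.0053, 0.1926]
orientation: [-0.002, -0.026, 1.0, 0.0]
wrist_force: [-12.0, -0.2, 8.2]
width: 0.0423
grip_force: 6.4
```

```bash
python3 m.py q2
```

```text
[ 0.5697 -0.0053  0.1926] 7.8333 [-12.   -0.2   8.2]
scene [663.  -1.] [120.  90.] 2.9 [[601.0, 41.0], [606.0, -49.0], [726.0, -43.0], [721.0, 47.0]]
top [682.   0.] [101. 142.] 0.1 [[631.0, 71.0], [631.0, -71.0], [732.0, -71.0], [732.0, 72.0]]
```

View pics/q2.png

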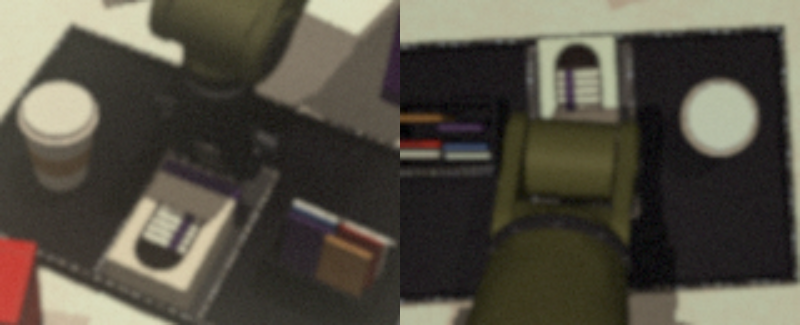

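The carton is squared to 2.9° and its crown is against the rim. Backing away gently, then up.

Call:
servo_tool([
  [[0.001, 0, 0, 0], [0.002, 0, 0, 0], [0.005, 0, 0, 0], [0.01, 0, 0, 0], [0.015, 0, 0, 0], [0.015, 0, -0.01, 0], [0.01, 0, -0.03, 0], [0.01, 0, -0.03, 0]],
])

```text
clock: 8.6
position: [0.5013, -0.0088, 0.2626]
orientation: [-0.001, -0.026, 1.0, 0.0]
wrist_force: [0.4, -1.0, 1.7]
width: 0.0428
grip_force: 0.0
```

Call:
servo_tool([
  [[0.02, 0, -0.03, 0], [0.02, 0, -0.03, 0], [0.02, 0, -0.02, 0], [0.02, 0, 0, 0], [0, 0, 0, 0], [0, 0, 0, 0], [0, 0, 0, 0], [0, 0, 0, 0]],
])

```text
clock: 9.27
position: [0.423, -0.0128, 0.3423]
orientation: [-0.0, -0.026, 1.0, 0.0]
wrist_force: [0.5, -0.1, -1.1]
width: 0.0428
grip_force: 0.0
```

```bash
python3 m.py q3
```

```text
[ 0.423  -0.0128  0.3423] 9.2667 [ 0.5 -0.1 -1.1]
scene [662.  -1.] [123.  89.] 2.8 [[598.0, 41.0], [603.0, -49.0], [726.0, -43.0], [721.0, 47.0]]
top [666.   2.] [132. 140.] 0.1 [[600.0, 71.0], [601.0, -68.0], [732.0, -68.0], [732.0, 72.0]]
```

View pics/q3.png

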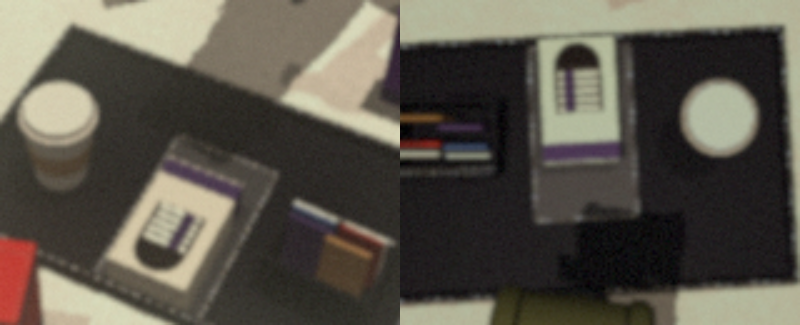

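The carton lies flat inside the panel, window up, with its crown at x≈0.72, the rim's inner face. The bystanders haven't moved.

```bash
python3 -c "
from plant import *
print(close_job())"
```

```text
the job is handed in; nothing more can be done
None
```

The carton was tipped onto its back inside the panel, window up, and pushed squarely against the far rim; the caddy, cup and glass were not touched, and the job was handed in at about 9 s (no verdict was returned).

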